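# Close the dry box: lid on, four clips snapped down crosswise

## Robot

A 7-joint arm with a two-finger parallel gripper is mounted at the origin on the work surface. World frame = base frame: x ahead of the robot, y to its left, z up, the work surface at z = 0. Lengths are in m, angles in rad, forces in N, time in s.
With the tool pointing down it reaches from about 0.4 to 0.875 m from the base axis. Payload 19.3 kg.
Tool frame: the origin (TCP) lies on the centre line of the jaws, within the pads' length; the fingertips stand 14 mm ahead of it and the grasp point (between the pads) lies 5 mm behind it; y points along the fingers, x is the direction in which the jaws open and shut, and the axes are right-handed (so a half turn about y gives the same grasp; the last joint's range is limited). The gripper opens to 85 mm and grips with 20 to 120 N. Pads are 22 mm wide; open, the fingers measure 114 mm over their backs; the gripper's body (76 mm by 85 mm) begins 54 mm behind the grasp point. The pads swing forward as they close: fully open they stand 13 mm farther back than shut.
Start: joints at [1.088, 0.521, -0.036, 1.599, 0.021, 1.021, -0.113], TCP at [0.251, -0.573, 0.245] pointing down, gripper open.
Joint ranges: [-2.91, 2.91], [-0.3, 2.13], [-1.5, 1.42], [0.17, 2.43], [-1.26, 4.41], [0.16, 1.93], [-2.52, 2.52]. Speed limits (rad/s): [1.89, 1.89, 2.39, 2.39, 3.01, 3.01, 3.01].

## Interface

Orientations are given as [roll, pitch, yaw] about the fixed x, y, z axes, in that order (R = Rz(yaw) Ry(pitch) Rx(roll)).
In Python, from workcell import monitor, grab_frame, workorder gives the robot as it stands.
- The arm moves only by the tool drive_tool, never from a script. Its argument "steps" is one flat list of numbers, 5 for each row, row after row: the finger opening in mm, from 0 to 85.4, then the shift along the world's x, y, z in mm, then the turn about the world's z in degrees. In form: [fingers, tx, ty, tz, twist, fingers, tx, ty, tz, twist, ...]. A call has exactly 5 rows; each row shifts and turns the commanded pose from where the row before left it; what a row does not reach is not made up. A row lasts 1/12 s, in which the tool goes at most 41.7 mm and 7.16 degrees, less where a joint would pass 70% of its speed; a pose out of reach is approached as far as the arm can. A call is refused whole if a number of a shift passes 41.7 or a number of a turn 7.16, either way. A call with a gripper value outside its range is refused whole. The fingers move at their own pace and stop on an object; "grip_force" is the grip in N (left out, the last holds). Time passes only in rows, so rows that do not move let the fingers close, or fill a call up. It gives the time, the measured TCP pose, the force and the opening at its end, in the units of the state.
- monitor.observe(): the state, without advancing time (a new reading comes with each control period).
- grab_frame(name): name is "side" or "top"; returns a dict with "frame" (400x640x3 uint8, red, green, blue), "vertical_fov" (degrees; the focal length in pixels is half the picture's height over the tangent of half this angle, whatever the lens; pixels are square), "cx", "cy" (the principal point, pixels), "xyz" and "orientation" of the camera in the world. Camera axes: x right, y down, z forward; pixel columns grow to the right and rows downward; lengths in m; the calibration is good to about 2 mm. A picture is of the moment at which its call begins. There is no depth.
- workorder.job_done(): hands the job in, once; it reports no verdict.
The state is a dict: "clock": time; "qpos": joint angles; "qd": joint speeds; "joint_efforts": joint torques, N m; "position": TCP position; "tool_rot": TCP orientation; "force": force on the tool from outside, world axes, zero at the start; "moment": the same for the moment, N m; "grip_width": finger opening in m.
Only numpy, scipy, OpenCV 4.12 (cv2) and the standard library are available. Lean on these libraries where they do the work, as an engineer would, in place of code of your own. Each camera call takes 0.05 s, during which the arm holds its last target. There are 200 camera calls.

## Task

Put the loose lid squarely on the dry box so that it sits fully down on the rim, then push the four hinged clips over until each snaps down behind the lid's rim bead. Work crosswise so that the lid pulls down evenly: after the first clip do the one at the opposite corner, and only then the other two. Feel for each snap and do not force a clip beyond it; leave the things lying about alone.

Things in the scene. Friction and masses are not known exactly. Their poses are not given: they have to be found in the camera images.
- box: Open grey dry box, 186 x 126 mm over its rim, 70 mm high, long side along its x; heavy, stays put when pushed. Origin: centre of its underside, z up; rim top at z 70 mm, 7 mm wide all round. Mouth 172 x 112 mm. Two black clips on each long side, centred 58 mm either side of the middle, pins 70.5 mm from the middle line and 45.5 mm up.
- lid: Loose white lid, about 0.3 kg, lying right way up. Origin: centre of its plug's underside, z up, long side along x. Plug 168 x 106 mm (lowest 3 mm 160 x 98), then plate 190 x 130 at z 10 to 16 mm, panel 172 x 109 up to z 20.5 mm. Beside each long edge, 60 mm from the middle, a round bead 3 mm wide, crest at z 19.6 mm. Seated, the origin is 60 mm above the box's. Fits either way round.
- lid_handle (a point): Centre of the white handle bar on the lid, 43.5 mm above the lid's origin: bar 100 mm long (along the lid's x), 18 mm wide, 10 mm high, on a post at 40 mm either side of the middle; 18 mm clear below the bar, flat panel around it.
- clip_1 (a joint): Angle (rad) of the black clip on the box's +y long side, -x end; opposite corner: clip_3. 0 = upright over the rim, growing as it leans outwards, away from the box; stays where it is left, 0.5 to 0.7 at the start, stop at 1.0. Swings almost freely down to about 0.2, where its hook meets the lid's bead; snapped home it reads -0.1 to 0.16, as the lid shifts up to 3 mm in its seat when pushed.
- clip_1_pad (a point): Ribbed thumb area on the flat outer face of clip_1, 3 mm outside and 32 mm above the pin when upright; y axis out of the face, z up the leg, x along the pin. The leg is 40 mm wide, 4 mm thick, its top 41.5 mm above the pin. Pushed inwards here, the clip rides over the bead at about 10 to 15 N, snaps, and stops hard 2 to 3 mm further on; over 25 N cracks it.
- clip_1_lip (a point): Middle of the rounded springy hook lip of clip_1 (3 mm thick, 36 mm long), 15.2 mm inwards of the pin and 32.2 mm above it when upright. Sprung 0 to 4.5 mm up the leg. On the bead's crest it is 20 to 21 mm above the lid's origin; snapped home behind the bead, 17.5 to 19 mm; left short of that it can hang on the crest.
- clip_2 (a joint): Angle (rad) of the black clip on the box's +y long side, +x end; opposite corner: clip_4. 0 = upright over the rim, growing as it leans outwards, away from the box; stays where it is left, 0.5 to 0.7 at the start, stop at 1.0. Swings almost freely down to about 0.2, where its hook meets the lid's bead; snapped home it reads -0.1 to 0.16, as the lid shifts up to 3 mm in its seat when pushed.
- clip_2_pad (a point): Ribbed thumb area on the flat outer face of clip_2, 3 mm outside and 32 mm above the pin when upright; y axis out of the face, z up the leg, x along the pin. The leg is 40 mm wide, 4 mm thick, its top 41.5 mm above the pin. Pushed inwards here, the clip rides over the bead at about 10 to 15 N, snaps, and stops hard 2 to 3 mm further on; over 25 N cracks it.
- clip_2_lip (a point): Middle of the rounded springy hook lip of clip_2 (3 mm thick, 36 mm long), 15.2 mm inwards of the pin and 32.2 mm above it when upright. Sprung 0 to 4.5 mm up the leg. On the bead's crest it is 20 to 21 mm above the lid's origin; snapped home behind the bead, 17.5 to 19 mm; left short of that it can hang on the crest.
- clip_3 (a joint): Angle (rad) of the black clip on the box's -y long side, +x end; opposite corner: clip_1. 0 = upright over the rim, growing as it leans outwards, away from the box; stays where it is left, 0.5 to 0.7 at the start, stop at 1.0. Swings almost freely down to about 0.2, where its hook meets the lid's bead; snapped home it reads -0.1 to 0.16, as the lid shifts up to 3 mm in its seat when pushed.
- clip_3_pad (a point): Ribbed thumb area on the flat outer face of clip_3, 3 mm outside and 32 mm above the pin when upright; y axis out of the face, z up the leg, x along the pin. The leg is 40 mm wide, 4 mm thick, its top 41.5 mm above the pin. Pushed inwards here, the clip rides over the bead at about 10 to 15 N, snaps, and stops hard 2 to 3 mm further on; over 25 N cracks it.
- clip_3_lip (a point): Middle of the rounded springy hook lip of clip_3 (3 mm thick, 36 mm long), 15.2 mm inwards of the pin and 32.2 mm above it when upright. Sprung 0 to 4.5 mm up the leg. On the bead's crest it is 20 to 21 mm above the lid's origin; snapped home behind the bead, 17.5 to 19 mm; left short of that it can hang on the crest.
- clip_4 (a joint): Angle (rad) of the black clip on the box's -y long side, -x end; opposite corner: clip_2. 0 = upright over the rim, growing as it leans outwards, away from the box; stays where it is left, 0.5 to 0.7 at the start, stop at 1.0. Swings almost freely down to about 0.2, where its hook meets the lid's bead; snapped home it reads -0.1 to 0.16, as the lid shifts up to 3 mm in its seat when pushed.
- clip_4_pad (a point): Ribbed thumb area on the flat outer face of clip_4, 3 mm outside and 32 mm above the pin when upright; y axis out of the face, z up the leg, x along the pin. The leg is 40 mm wide, 4 mm thick, its top 41.5 mm above the pin. Pushed inwards here, the clip rides over the bead at about 10 to 15 N, snaps, and stops hard 2 to 3 mm further on; over 25 N cracks it.
- clip_4_lip (a point): Middle of the rounded springy hook lip of clip_4 (3 mm thick, 36 mm long), 15.2 mm inwards of the pin and 32.2 mm above it when upright. Sprung 0 to 4.5 mm up the leg. On the bead's crest it is 20 to 21 mm above the lid's origin; snapped home behind the bead, 17.5 to 19 mm; left short of that it can hang on the crest.
- board: Bystander: green circuit board, 170 x 75 x 3 mm, lying flat beyond the work. Origin: centre of its underside.
- cutters: Bystander: flush cutters with two red handles, about 140 x 55 x 12 mm, lying flat, jaws along +x. Origin: on the bench under the pivot.
- tweezers: Bystander: black tweezers, about 135 x 18 x 9 mm, lying flat between robot and work, points along +x. Origin: on the bench under the middle.
- parts_pot: Bystander: small steel bowl, 60 mm across, 28 mm high. Origin: centre of its underside.
Things that resemble listed ones, but are neither listed nor needed, are in the scene too. Of the things that look like the box, the larger one is meant. There is more than one size of the lid; the one meant has the size given above.

How it is judged:
By the outcome, as a careful person would: the job done as asked, in the order asked, and still so for the second after the job is handed in, with the robot touching nothing.
It also fails if it takes over 67 s, if anything falls off the work surface, if the arm or the gripper's body presses on something with over 40 N, if the wrist force passes 120 N, or if a joint passes its speed limit or range.

## Working session

There is one attempt and no reset: what is moved stays moved. The work goes in short steps, Python scripts to look and compute and a tool call to move; the robot and the scene stay as the last step left them, time stands still between calls to the robot, and variables do not carry over. Pictures are saved under pics/ and viewed, about 8 in all and at most 12, crops included, and the job is handed in when it is done.

Besides the shell and the picture viewer there is one more tool, called after ">>>" by a JSON object that holds its "api" and its "payload", one argument or row to a line. drive_tool: Moves the arm, as the interface text tells. Its arguments: {"type":"object","properties":{"steps":{"type":"array"},"grip_force":{"type":"number"}},"required":["steps"]}

```bash
mkdir -p pics; ls; cat > h.py <<'E'
import numpy as np, cv2
from scipy.spatial.transform import Rotation as R
from workcell import monitor, grab_frame, workorder
def cam(name):
    d=grab_frame(name); im=d["frame"]; f=im.shape[0]/2/np.tan(np.radians(d["vertical_fov"]/2))
    o=d["orientation"]; M=R.from_euler('xyz',o).as_matrix() if np.size(o)==3 else np.array(o)
    return im,f,d["cx"],d["cy"],np.array(d["xyz"]),M
def back(c,u,v,z):
    im,f,cx,cy,p,M=c; r=M@np.array([(u-cx)/f,(v-cy)/f,1]); return p+r*(z-p[2])/r[2]
def proj(c,X):
    im,f,cx,cy,p,M=c; q=(np.atleast_2d(X)-p)@M; return np.c_[cx+f*q[:,0]/q[:,2],cy+f*q[:,1]/q[:,2]]
def save(n,im,crop=None,s=1):
    if crop: im=im[crop[1]:crop[3],crop[0]:crop[2]]
    cv2.imwrite('pics/'+n,cv2.resize(im[:,:,::-1],None,fx=s,fy=s,interpolation=cv2.INTER_CUBIC))
E
python3 - <<'E'
from h import *
import pickle
for n in("top","side"):
    c=cam(n); pickle.dump(c,open(n+'.pkl','wb')); save(n+'0.png',c[0],s=1.25); print(n,c[1:])
print(monitor.observe())
E
```

```text
pics
top (np.float64(385.91146371889556), 320.81950689939316, 197.813384743211, array([ 0.39774903, -0.00869871,  1.1363936 ]), array([[ 0.01087374, -0.99340835,  0.11411225],
       [-0.99985226, -0.00928243,  0.01446732],
       [-0.01331272, -0.1142527 , -0.99336252]]))
side (np.float64(399.9176607502686), 324.65530855320725, 199.87981322645126, array([0.06276036, 0.53029333, 0.77221897]), array([[-0.73714556, -0.48602391,  0.46946478],
       [-0.67566433,  0.52016454, -0.5224046 ],
       [ 0.0097022 , -0.70228884, -0.711826  ]]))
{'clock': 0.1, 'qpos': array([ 1.08779647,  0.52197916, -0.03632447,  1.59991472,  0.02116871,
        1.02109689, -0.11281967]), 'qd': array([ 5.48449559e-04, -7.48941897e-04, -7.37036367e-05, -1.71199418e-03,
        1.23508856e-03,  1.06111992e-03,  4.12677662e-04]), 'joint_efforts': array([ 3.12706172e-03, -9.28500080e+01,  1.98380336e+00, -3.70534551e+01,
        1.82116631e-02,  5.27736760e-03, -3.50384869e-05]), 'position': array([ 0.25060267, -0.57226112,  0.24478087]), 'tool_rot': array([-1.57084106e+00,  1.01367244e-03, -1.15804672e+00]), 'force': array([0.00353164, 0.72762661, 0.77833502]), 'moment': array([ 0.01312094, -0.03154555,  0.03267919]), 'grip_width': 0.08544330561592646}
```

View pics/top0.png

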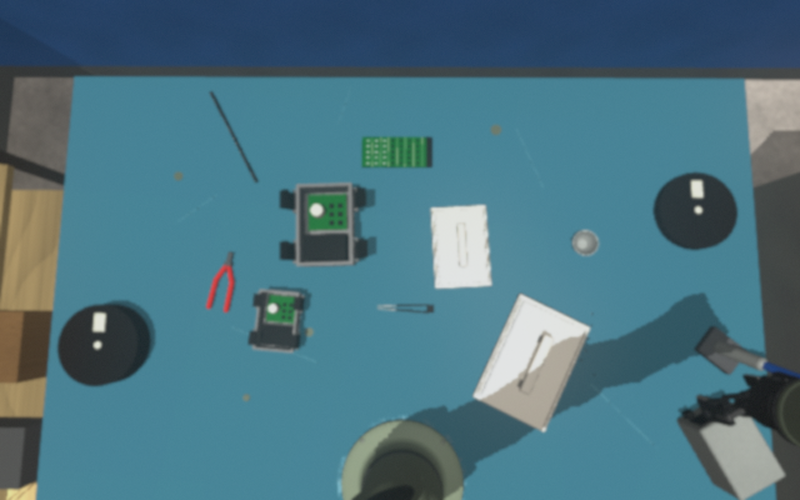

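View pics/side0.png

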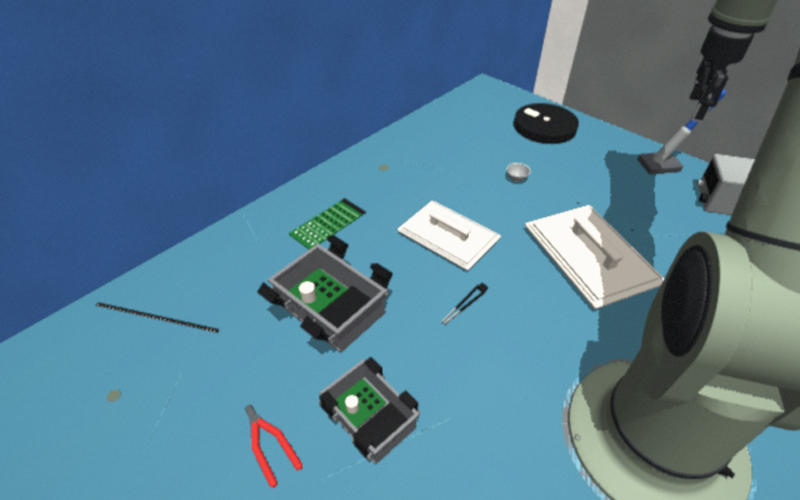

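Top view, in 800-wide pixels:
- Boxes: large at (326,225), small at (278,320).
- Lids: medium at (461,247), large at (533,362).
- The clear bench round the medium lid holds the tweezers (405,308) and the board (397,152).

Next I check sizes and look at a close crop.

```bash
python3 - <<'E'
from h import *
import pickle
t=pickle.load(open('top.pkl','rb'))
def q(name,pts,z):
    P=np.array([back(t,u/1.25,v/1.25,z) for u,v in pts]); print(name,P.mean(0).round(4),[np.linalg.norm(P[i]-P[i-1]).round(4) for i in range(4)],P[:,:2].round(3).tolist())
q('lidM',[(430,208),(486,205),(492,286),(436,289)],.016)
q('lidL',[(521,294),(590,329),(544,431),(474,396)],.016)
q('boxL',[(296,185),(356,184),(355,265),(295,265)],.07)
q('boxS',[(256,289),(304,293),(299,352),(252,348)],.07)
im=t[0]; save('crop1.png',im,(215,130,405,245),4)
E
```

```text
lidM [ 0.5293 -0.1323  0.016 ] [np.float64(0.1908), np.float64(0.1321), np.float64(0.1906), np.float64(0.1295)] [[0.62, -0.06], [0.629, -0.192], [0.438, -0.204], [0.43, -0.074]]
lidL [ 0.2677 -0.293   0.016 ] [np.float64(0.2548), np.float64(0.1739), np.float64(0.2512), np.float64(0.1721)] [[0.421, -0.27], [0.343, -0.426], [0.117, -0.316], [0.191, -0.161]]
boxL [0.5704 0.1768 0.07  ] [np.float64(0.1817), np.float64(0.1361), np.float64(0.1837), np.float64(0.1335)] [[0.66, 0.246], [0.663, 0.11], [0.48, 0.109], [0.478, 0.242]]
boxS [0.3564 0.2757 0.07  ] [np.float64(0.1284), np.float64(0.1071), np.float64(0.1282), np.float64(0.1034)] [[0.424, 0.327], [0.417, 0.22], [0.289, 0.226], [0.296, 0.33]]
```

View pics/crop1.png

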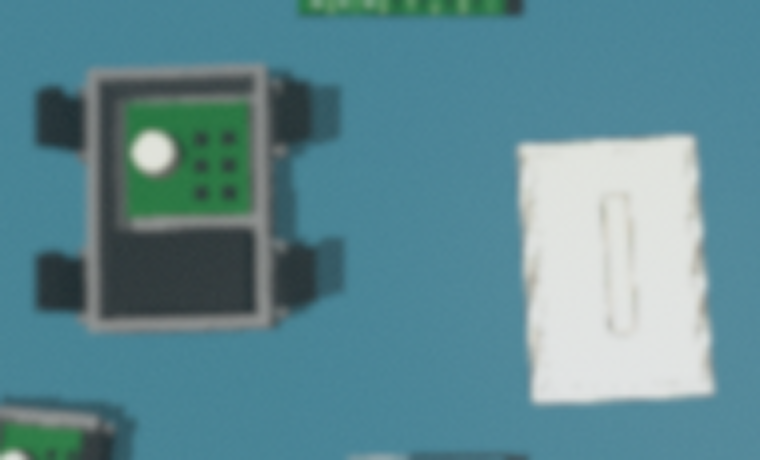

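The medium lid at (461,247) measures 190 x 131 mm, so it is the right one; the other is 253 x 173. The large box at (326,225) measures 183 x 135 roughly, against 128 x 105 for the small one. Next I fit both poses using the known outlines.

```bash
cat >> h.py <<'E'
from scipy.optimize import minimize
from scipy.ndimage import map_coordinates
def rectpts(hx,hy,n=60):
    a=np.linspace(-1,1,n); return np.r_[np.c_[a*hx,0*a+hy],np.c_[a*hx,0*a-hy],np.c_[0*a+hx,a*hy],np.c_[0*a-hx,a*hy]]
def sample(c,P,pose,z):
    x,y,w=pose; X=np.c_[P@np.array([[np.cos(w),np.sin(w)],[-np.sin(w),np.cos(w)]])+[x,y],np.full(len(P),z)]
    uv=proj(c,X); return map_coordinates(c[0].min(2).astype(float),[uv[:,1],uv[:,0]],order=1)
def fit(cs,hx,hy,z,pose,mode):
    # mode 'rim': bright ring 7 mm wide; 'plate': bright inside/dark outside
    d=.0035
    def cost(p):
        s=0
        for c in cs:
            if mode=='rim': s+=np.median(sample(c,rectpts(hx-d,hy-d),p,z))*0-sample(c,rectpts(hx-d,hy-d),p,z).mean()+.5*sample(c,rectpts(hx+.004,hy+.004),p,z).mean()+.5*sample(c,rectpts(hx-.011,hy-.011),p,z).mean()
            else: s+=sum(sample(c,rectpts(hx+e,hy+e),p,z).mean()-sample(c,rectpts(hx-e,hy-e),p,z).mean() for e in(.001,.003,.005))
        return s
    sx=np.array([[0,0,0],[.008,0,0],[0,.008,0],[0,0,.06]])+pose
    r=minimize(cost,pose,method='Nelder-Mead',options=dict(initial_simplex=sx,xatol=1e-5,fatol=1e-4)); return r.x.round(4),round(r.fun,1)
E
python3 - <<'E'
from h import *
import pickle
t=pickle.load(open('top.pkl','rb'));s=pickle.load(open('side.pkl','rb'))
for n,cs in(('top',[t]),('side',[s]),('both',[t,s])):
    print(n,'box',fit(cs,.093,.063,.07,np.array([.570,.177,0]),'rim'),'lid',fit(cs,.095,.065,.016,np.array([.529,-.132,.07]),'plate'))
    print('handle', fit(cs,.05,.009,.0485,np.array([.529,-.132,.07]),'plate'))
E
```

```text
top box (array([0.5727, 0.1814, 0.0386]), np.float64(-51.5)) lid (array([ 0.5312, -0.1303,  0.062 ]), np.float64(-235.8))
handle (array([ 0.5421, -0.1316, -0.0182]), np.float64(-3.1))
side box (array([0.5726, 0.181 , 0.0369]), np.float64(-77.5)) lid (array([ 0.5304, -0.1286,  0.0605]), np.float64(-292.0))
handle (array([ 0.5318, -0.1282,  0.0151]), np.float64(-73.6))
both box (array([0.5726, 0.1811, 0.0381]), np.float64(-128.9)) lid (array([ 0.5306, -0.1294,  0.0619]), np.float64(-521.2))
handle (array([ 0.5387, -0.1283,  0.0159]), np.float64(-55.6))
```

Both cameras agree within about 2 mm. Box: (0.5726, 0.1811), yaw 2.2°. Lid: (0.5306, -0.1294), yaw 3.5°. Now the approach above the handle.

>>> {"api": "drive_tool", "payload": {
  "steps": [85,18.7,29.5,-5,-1.3,85,18.7,29.5,-5,-1.3,85,18.7,29.5,-5,-1.3,85,18.7,29.5,-5,-1.3,85,18.7,29.5,-5,-1.3],
  "grip_force": 60
}}

```text
clock: 0.52
position: [0.3446, -0.4234, 0.2199]
tool_rot: [-1.571, 0.0, -1.273]
force: [1.0, -0.1, 0.3]
grip_width: 0.0847
```

>>> {"api": "drive_tool", "payload": {
  "steps": [85,18.7,29.5,-5,-1.3,85,18.7,29.5,-5,-1.3,85,18.7,29.5,-5,-1.3,85,18.7,29.5,-5,-1.3,85,18.7,29.5,-5,-1.3]
}}

```text
clock: 0.93
position: [0.4382, -0.2759, 0.195]
tool_rot: [-1.571, 0.0, -1.386]
force: [0.4, -0.8, -1.0]
grip_width: 0.0847
```

>>> {"api": "drive_tool", "payload": {
  "steps": [85,18.7,29.5,-5,-1.3,85,18.7,29.5,-5,-1.3,85,18.7,29.5,-5,-1.3,85,18.7,29.5,-5,-1.3,85,18.7,29.5,-5,-1.3]
}}

```text
clock: 1.35
position: [0.5317, -0.1284, 0.1699]
tool_rot: [-1.571, 0.0, -1.5]
force: [0.5, -1.4, 0.2]
grip_width: 0.0852
```

>>> {"api": "drive_tool", "payload": {
  "steps": [85,0,0,0,0,60,0,0,0,0,50,0,0,0,0,50,0,0,0,0,50,0,0,0,0]
}}

```text
clock: 1.77
position: [0.5307, -0.1312, 0.1704]
tool_rot: [-1.571, -0.0, -1.5]
force: [0.8, 1.2, -1.1]
grip_width: 0.0501
```

>>> {"api": "drive_tool", "payload": {
  "steps": [50,0,0,-30,-0.5,50,0,0,-30,0,50,0,0,-30,0,50,0,0,-20,0,50,0,0,-8,0]
}}

```text
clock: 2.18
position: [0.5297, -0.1306, 0.0499]
tool_rot: [-1.574, 0.001, -1.508]
force: [-0.5, -1.2, -0.1]
grip_width: 0.05
```

>>> {"api": "drive_tool", "payload": {
  "steps": [50,0,0,-6,0,50,0,0,-5,0,50,0,0,0,0,50,0,0,0,0,50,0,0,0,0]
}}

```text
clock: 2.6
position: [0.5317, -0.1302, 0.0423]
tool_rot: [-1.569, -0.0, -1.507]
force: [0.1, -0.0, 0.4]
grip_width: 0.0503
```

```bash
python3 - <<'E'
from h import *
s=cam('side'); o=monitor.observe(); print(o['position'],o['force'])
u,v=proj(s,o['position'])[0].astype(int); print(u,v); save('grasp.png',s[0],(u-75,v-65,u+75,v+60),5)
E
```

```text
[ 0.53168677 -0.1301427   0.0421711 ] [-0.13916107 -0.17792062 -1.24643842]
359 178
```

View pics/grasp.png

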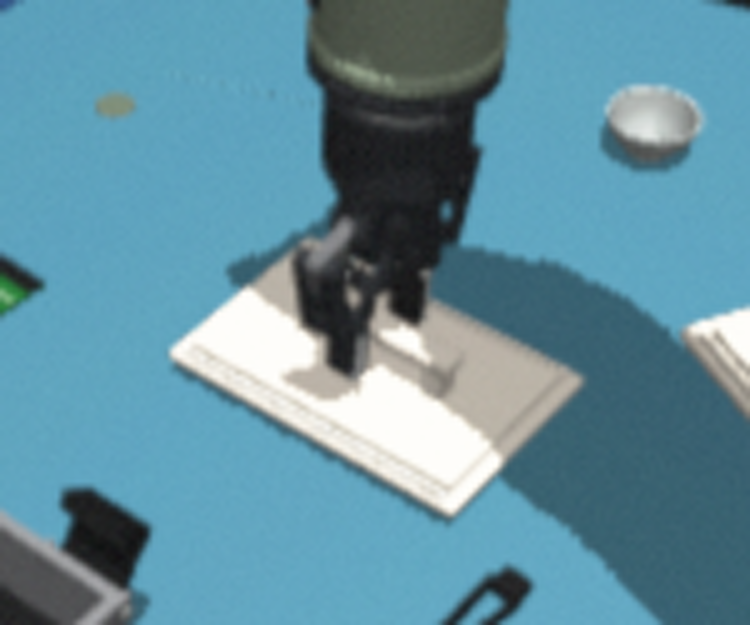

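The fingers straddle the handle bar, near finger at (350,370) and far one at (408,310) in the crop. Closing.

>>> {"api": "drive_tool", "payload": {
  "steps": [50,0,0,-2,0,15,0,0,0,0,10,0,0,0,0,10,0,0,0,0,10,0,0,0,0],
  "grip_force": 60
}}

```text
clock: 3.07
position: [0.5312, -0.1301, 0.0396]
tool_rot: [-1.571, -0.0, -1.507]
force: [-1.3, 1.8, 5.6]
grip_width: 0.0168
```

>>> {"api": "drive_tool", "payload": {
  "steps": [10,0,0,0,0,10,0,0,0,0,10,0,0,0,0,10,0,0,0,0,10,0,0,0,0]
}}

```text
clock: 3.48
position: [0.5312, -0.1301, 0.0396]
tool_rot: [-1.571, -0.0, -1.507]
force: [-1.3, -0.3, 6.0]
grip_width: 0.0168
```

>>> {"api": "drive_tool", "payload": {
  "steps": [10,0,0,10,0,10,0,0,25,0,10,0,0,35,0,10,0,0,35,0,10,0,0,25,0]
}}

```text
clock: 3.9
position: [0.5314, -0.1301, 0.1725]
tool_rot: [-1.569, -0.0, -1.507]
force: [1.3, -2.0, -2.5]
grip_width: 0.0168
```

>>> {"api": "drive_tool", "payload": {
  "steps": [10,3,15,0,0,10,4,25,0,0,10,4,30,0,0,10,4,35,0,-0.4,10,4,35,0,-0.5]
}}

```text
clock: 4.32
position: [0.55, 0.0111, 0.1699]
tool_rot: [-1.571, -0.0, -1.524]
force: [2.2, 0.3, -3.1]
grip_width: 0.0167
```

>>> {"api": "drive_tool", "payload": {
  "steps": [10,4,35,0,-0.5,10,4,35,0,0,10,4,35,0,0,10,4,30,0,0,10,4,20,0,0]
}}

```text
clock: 4.73
position: [0.5696, 0.1687, 0.1698]
tool_rot: [-1.571, 0.001, -1.529]
force: [0.4, 1.2, -3.6]
grip_width: 0.0166
```

>>> {"api": "drive_tool", "payload": {
  "steps": [10,3,16,0,0,10,0,0,0,0,10,0,0,0,0,10,0,0,0,0,10,0,0,0,0]
}}

```text
clock: 5.15
position: [0.5733, 0.1796, 0.1694]
tool_rot: [-1.571, -0.001, -1.533]
force: [0.3, 0.1, -3.4]
grip_width: 0.0166
```

```bash
python3 - <<'E'
from h import *
t=cam('top');s=cam('side'); o=monitor.observe(); print(o['position'],o['force'],o['moment'],o['tool_rot'],o['grip_width'])
p=np.array([.573,.181,.038]);z=o['position'][2]-.0396+.016
for cs in([t],[s],[t,s]): print(fit(cs,.095,.065,z,p,'plate'))
u,v=proj(s,[.5726,.181,.1])[0].astype(int); save('hover.png',s[0],(u-80,v-65,u+80,v+55),5)
E
```

```text
[0.57331088 0.17987812 0.16944661] [ 0.77209164 -0.914345   -2.51137652] [-0.04700205  0.00165768 -0.03814514] [-1.57076535e+00 -3.07899462e-04 -1.53295582e+00] 0.016760420642378048
(array([0.5734, 0.1783, 0.025 ]), np.float64(-52.4))
(array([0.5716, 0.182 , 0.0375]), np.float64(-283.9))
(array([0.5718, 0.1816, 0.0382]), np.float64(-329.1))
```

View pics/hover.png

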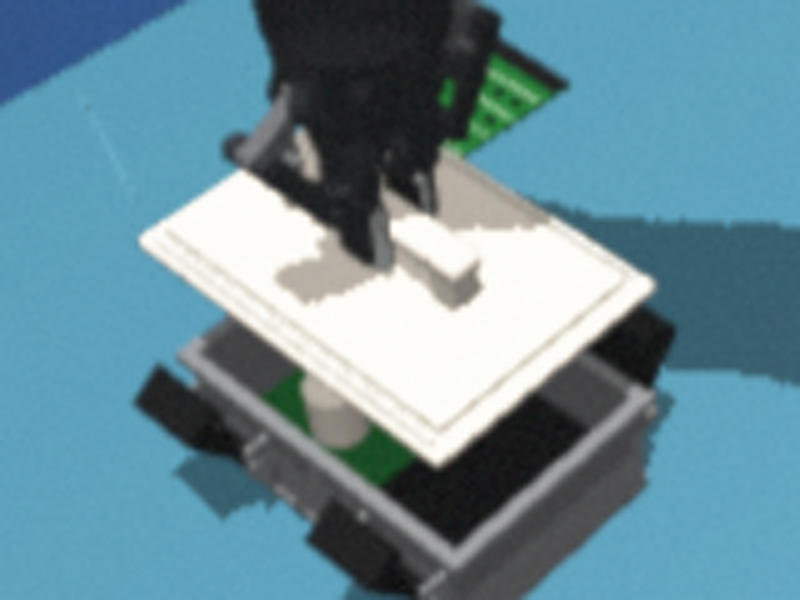

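The lid hangs level and square over the box (lid corners at (140,240), (440,465) and (655,285)). The joint fit puts it within 1 mm of the box centre, so I lower it.

>>> {"api": "drive_tool", "payload": {
  "steps": [10,0,1,-15,0,10,0,0,-18,0,10,0,0,-15,0,10,0,0,-5,0,10,0,0,-2,0]
}}

```text
clock: 5.67
position: [0.5728, 0.1813, 0.1135]
tool_rot: [-1.572, -0.001, -1.532]
force: [0.1, 0.3, -2.9]
grip_width: 0.0169
```

>>> {"api": "drive_tool", "payload": {
  "steps": [10,0,0,-2,0,10,0,0,-2,0,10,0,0,-2,0,10,0,0,-1,0,10,0,0,-1,0]
}}

```text
clock: 6.08
position: [0.5734, 0.1821, 0.1065]
tool_rot: [-1.57, 0.0, -1.531]
force: [0.1, 1.3, -3.5]
grip_width: 0.0166
```

>>> {"api": "drive_tool", "payload": {
  "steps": [10,0,0,-1.5,0,10,0,0,-1,0,10,0,0,-1,0,10,0,0,-1,0,10,0,0,0,0]
}}

```text
clock: 6.5
position: [0.5731, 0.182, 0.1016]
tool_rot: [-1.571, -0.0, -1.532]
force: [0.1, -0.5, -4.0]
grip_width: 0.0167
```

>>> {"api": "drive_tool", "payload": {
  "steps": [10,0,0,-0.5,0,10,0,0,-0.5,0,10,0,0,-0.5,0,10,0,0,-0.5,0,10,0,0,0,0]
}}

```text
clock: 6.92
position: [0.5732, 0.182, 0.0997]
tool_rot: [-1.571, -0.0, -1.532]
force: [-0.2, 0.1, -2.9]
grip_width: 0.0166
```

>>> {"api": "drive_tool", "payload": {
  "steps": [10,0,0,-0.5,0,10,0,0,-0.5,0,10,0,0,-0.5,0,10,0,0,0,0,10,0,0,0,0]
}}

```text
clock: 7.33
position: [0.5732, 0.182, 0.0995]
tool_rot: [-1.57, 0.0, -1.532]
force: [-7.8, -3.1, 20.2]
grip_width: 0.0167
```

The lid stopped hard at TCP z 0.0995, where full seating was predicted at 0.0996. Releasing and rising.

>>> {"api": "drive_tool", "payload": {
  "steps": [10,0,0,1,0,45,0,0,0,0,45,0,0,0,0,45,0,0,0,0,45,0,0,0,0]
}}

```text
clock: 7.75
position: [0.5733, 0.182, 0.0992]
tool_rot: [-1.571, 0.0, -1.532]
force: [0.5, -0.2, -0.8]
grip_width: 0.045
```

>>> {"api": "drive_tool", "payload": {
  "steps": [45,0,0,10,0,45,0,0,25,0,45,0,0,30,0,30,0,0,30,0,0,0,0,5,0]
}}

```text
clock: 8.17
position: [0.575, 0.1826, 0.2048]
tool_rot: [-1.565, 0.002, -1.532]
force: [0.8, 0.4, 1.0]
grip_width: 0.0217
```

>>> {"api": "drive_tool", "payload": {
  "steps": [0,-10,35,0,0,0,-10,35,0,0,0,-10,35,0,0,0,-10,20,0,0,0,-10,7,0,0]
}}

```text
clock: 8.58
position: [0.5217, 0.3179, 0.1995]
tool_rot: [-1.571, 0.002, -1.528]
force: [0.1, 0.4, 0.2]
grip_width: -0.0003
```

```bash
python3 - <<'E'
from h import *
t=cam('top');s=cam('side'); o=monitor.observe(); print(o['position'],o['force'],o['grip_width'])
for cs in([t],[s]): print(fit(cs,.095,.065,.076,np.array([.573,.182,.038]),'plate'))
# predicted handle/pads
u,v=proj(t,[.5726,.181,.08])[0].astype(int);a=cv2.resize(t[0][v-45:v+45,u-50:u+50],(400,360),interpolation=2)
u,v=proj(s,[.5726,.181,.08])[0].astype(int);b=cv2.resize(s[0][v-45:v+45,u-50:u+50],(400,360),interpolation=2)
save('seat.png',np.hstack([a,b]))
E
```

```text
[0.52150306 0.31561196 0.19952252] [-0.47356719 -1.06525687  0.52463877] 7.161538185762115e-05
(array([0.5727, 0.1827, 0.0335]), np.float64(-190.0))
(array([0.5721, 0.1836, 0.0351]), np.float64(-246.8))
```

View pics/seat.png

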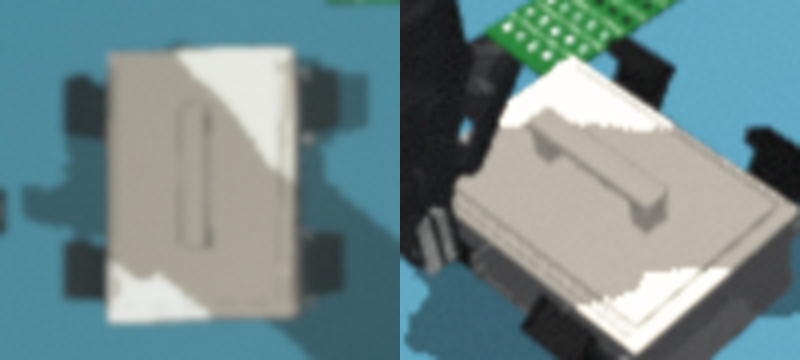

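The lid is seated square: it fits at (0.5724, 0.183) at rim height, all edges flush, with the clips still outside. Now clip 1 (+y, -x end): I come down outside it with the fingers closed.

>>> {"api": "drive_tool", "payload": {
  "steps": [0,-5,6,-15,0,0,-5,6,-30,0,0,0,0,-30,0,0,0,0,-25,0,0,0,0,-12,0]
}}

```text
clock: 9.1
position: [0.5129, 0.3238, 0.0847]
tool_rot: [-1.573, -0.002, -1.533]
force: [-0.1, 0.2, -0.3]
grip_width: 0.0002
```

>>> {"api": "drive_tool", "payload": {
  "steps": [0,0,-6,0,0,0,0,-8,0,0,0,0,-7,0,0,0,0,-6,0,0,0,0,-5,0,0]
}}

```text
clock: 9.52
position: [0.514, 0.2929, 0.0886]
tool_rot: [-1.569, 0.001, -1.533]
force: [1.0, -0.0, 0.5]
grip_width: -0.0001
```

>>> {"api": "drive_tool", "payload": {
  "steps": [0,0,-2,0,0,0,0,-2,0,0,0,0,-2,0,0,0,0,-2,0,0,0,0,-2,0,0]
}}

```text
clock: 9.93
position: [0.5132, 0.284, 0.0873]
tool_rot: [-1.571, 0.0, -1.531]
force: [0.2, -0.3, 0.1]
grip_width: -0.0
```

>>> {"api": "drive_tool", "payload": {
  "steps": [0,0,-1,0,0,0,0,-1,0,0,0,0,-1,0,0,0,0,-1,0,0,0,0,-1,0,0]
}}

```text
clock: 10.35
position: [0.5134, 0.2808, 0.0881]
tool_rot: [-1.569, 0.003, -1.531]
force: [-2.4, 9.5, 12.8]
grip_width: -0.0
```

A steep upward reaction means the fingertip's chamfer is riding on the leg top. I back off and go 9 mm lower.

>>> {"api": "drive_tool", "payload": {
  "steps": [0,0,6,0,0,0,0,6,0,0,0,0,0,-5,0,0,0,0,-4,0,0,0,0,0,0]
}}

```text
clock: 10.77
position: [0.5127, 0.2904, 0.077]
tool_rot: [-1.572, -0.001, -1.531]
force: [-0.1, 0.1, 0.7]
grip_width: 0.0002
```

>>> {"api": "drive_tool", "payload": {
  "steps": [0,0,-3,0,0,0,0,-3,0,0,0,0,-2,0,0,0,0,-2,0,0,0,0,-1,0,0]
}}

```text
clock: 11.18
position: [0.5134, 0.2795, 0.0785]
tool_rot: [-1.57, 0.0, -1.532]
force: [0.5, 2.0, 1.2]
grip_width: 0.0001
```

>>> {"api": "drive_tool", "payload": {
  "steps": [0,0,-1,0,0,0,0,-1,0,0,0,0,-0.8,0,0,0,0,-0.7,0,0,0,0,0,0,0]
}}

```text
clock: 11.6
position: [0.5132, 0.2762, 0.0782]
tool_rot: [-1.571, -0.0, -1.532]
force: [-0.2, 0.3, 1.3]
grip_width: -0.0002
```

>>> {"api": "drive_tool", "payload": {
  "steps": [0,0,-0.8,0,0,0,0,-0.8,0,0,0,0,-0.7,0,0,0,0,-0.7,0,0,0,0,0,0,0]
}}

```text
clock: 12.02
position: [0.5132, 0.2738, 0.0785]
tool_rot: [-1.571, 0.001, -1.531]
force: [0.4, 3.2, 3.3]
grip_width: -0.0001
```

```bash
python3 - <<'E'
from h import *
t=cam('top');s=cam('side')
u,v=proj(t,[.513,.27,.08])[0].astype(int);a=cv2.resize(t[0][v-40:v+40,u-40:u+40],(400,400),interpolation=2)
u,v=proj(s,[.513,.26,.08])[0].astype(int);b=cv2.resize(s[0][v-40:v+40,u-40:u+40],(400,400),interpolation=2)
save('c1.png',np.hstack([a,b]))
E
```

```text
(no output)
```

View pics/c1.png

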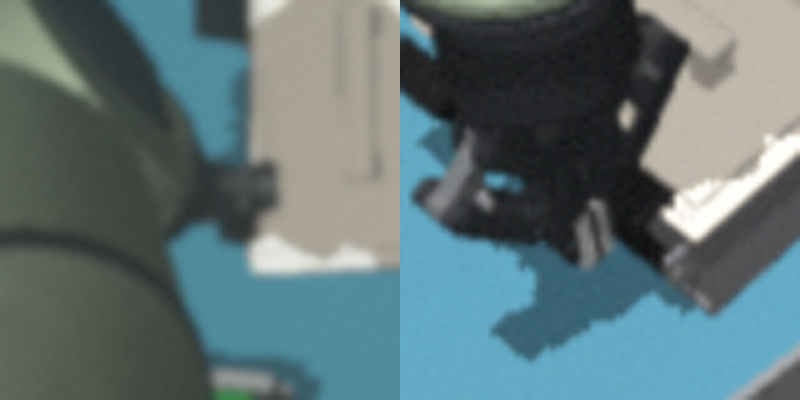

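The picture shows the fingers flat against clip 1's leg, which has swung in until its lip is over the lid edge; the knuckles are clear above the lid. I continue slowly.

>>> {"api": "drive_tool", "payload": {
  "steps": [0,0,-0.6,0,0,0,0,-0.6,0,0,0,0,-0.4,0,0,0,0,-0.4,0,0,0,0,0,0,0]
}}

```text
clock: 12.53
position: [0.5133, 0.2718, 0.0784]
tool_rot: [-1.57, 0.001, -1.531]
force: [-0.7, 4.1, 4.4]
grip_width: -0.0002
```

>>> {"api": "drive_tool", "payload": {
  "steps": [0,0,-0.5,0,0,0,0,-0.5,0,0,0,0,-0.5,0,0,0,0,-0.5,0,0,0,0,0,0,0]
}}

```text
clock: 12.95
position: [0.5134, 0.2701, 0.0786]
tool_rot: [-1.57, 0.001, -1.531]
force: [-0.7, 6.4, 6.0]
grip_width: -0.0
```

>>> {"api": "drive_tool", "payload": {
  "steps": [0,0,-0.5,0,0,0,0,-0.5,0,0,0,0,-0.5,0,0,0,0,-0.5,0,0,0,0,0,0,0]
}}

```text
clock: 13.37
position: [0.5134, 0.2679, 0.0785]
tool_rot: [-1.57, 0.001, -1.531]
force: [0.2, 4.0, 3.6]
grip_width: -0.0002
```

>>> {"api": "drive_tool", "payload": {
  "steps": [0,0,-0.5,0,0,0,0,-0.5,0,0,0,0,-0.4,0,0,0,0,0,0,0,0,0,0,0,0]
}}

```text
clock: 13.78
position: [0.513, 0.2655, 0.0781]
tool_rot: [-1.571, -0.001, -1.532]
force: [0.4, 0.2, 0.1]
grip_width: -0.0002
```

>>> {"api": "drive_tool", "payload": {
  "steps": [0,0,-0.5,0,0,0,0,-0.5,0,0,0,0,-0.5,0,0,0,0,0,0,0,0,0,0,0,0]
}}

```text
clock: 14.2
position: [0.5131, 0.2647, 0.0783]
tool_rot: [-1.571, 0.0, -1.531]
force: [-0.7, 1.3, -1.6]
grip_width: -0.0001
```

>>> {"api": "drive_tool", "payload": {
  "steps": [0,0,-0.4,0,0,0,0,-0.4,0,0,0,0,-0.4,0,0,0,0,0,0,0,0,0,0,0,0]
}}

```text
clock: 14.62
position: [0.5131, 0.2638, 0.0783]
tool_rot: [-1.571, 0.001, -1.531]
force: [-1.0, 5.5, -2.7]
grip_width: -0.0001
```

>>> {"api": "drive_tool", "payload": {
  "steps": [0,0,-0.4,0,0,0,0,-0.4,0,0,0,0,-0.4,0,0,0,0,0,0,0,0,0,0,0,0]
}}

```text
clock: 15.03
position: [0.5131, 0.263, 0.0784]
tool_rot: [-1.571, 0.001, -1.531]
force: [-2.3, 6.6, -2.0]
grip_width: 0.0001
```

A snap was felt: the force peaked at about 6.4 N at the leg top, fell to 0, then met a firm stop. I retract and go to the opposite corner, clip 3.

>>> {"api": "drive_tool", "payload": {
  "steps": [0,0,6,0,0,0,0,8,10,0,0,0,0,30,0,0,0,0,35,0,0,0,0,10,0]
}}

```text
clock: 15.45
position: [0.5146, 0.2775, 0.1683]
tool_rot: [-1.566, 0.002, -1.531]
force: [0.7, 0.0, 0.4]
grip_width: 0.0002
```

>>> {"api": "drive_tool", "payload": {
  "steps": [0,10,-25,0,0,0,17,-35,0,0,0,17,-35,0,0,0,17,-35,0,0,0,17,-35,0,0]
}}

```text
clock: 15.87
position: [0.592, 0.1098, 0.1643]
tool_rot: [-1.57, -0.0, -1.531]
force: [-0.2, 0.4, -0.4]
grip_width: 0.0001
```

>>> {"api": "drive_tool", "payload": {
  "steps": [0,17,-30,0,0,0,17,-25,0,0,0,8,-16,0,0,0,0,0,-30,0,0,0,0,-35,0]
}}

```text
clock: 16.28
position: [0.6355, 0.0389, 0.1003]
tool_rot: [-1.565, -0.0, -1.534]
force: [2.0, 0.6, -1.6]
grip_width: -0.0001
```

>>> {"api": "drive_tool", "payload": {
  "steps": [0,0,0,-15,0,0,0,0,-6,0,0,0,0,0,0,0,0,0,0,0,0,0,0,0,0]
}}

```text
clock: 16.7
position: [0.6341, 0.0404, 0.079]
tool_rot: [-1.569, 0.0, -1.531]
force: [0.4, -0.1, -0.2]
grip_width: 0.0
```

```bash
python3 - <<'E'
from h import *
t=cam('top');s=cam('side'); print(monitor.observe()['position'],monitor.observe()['force'])
u,v=proj(s,[.52,.24,.08])[0].astype(int);a=cv2.resize(s[0][v-32:v+32,u-32:u+32],(400,400),interpolation=2)
u,v=proj(s,[.6,.15,.08])[0].astype(int);b=cv2.resize(s[0][v-40:v+40,u-40:u+40],(400,400),interpolation=2)
save('c1b.png',np.hstack([a,b]))
E
```

```text
[0.6339517  0.04034136 0.07876578] [ 0.54889777 -1.14083148  0.72555107]
```

View pics/c1b.png

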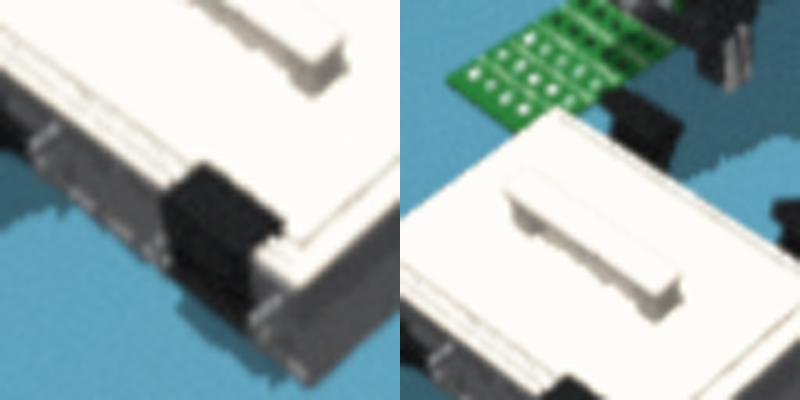

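The picture shows clip 1 upright and hooked over the lid rim (left crop, (220,230)). Clip 3 still leans outwards (right crop, (645,130)), with the fingers outside it. Now I push clip 3.

>>> {"api": "drive_tool", "payload": {
  "steps": [0,0,8,0,0,0,0,8,0,0,0,0,8,0,0,0,0,7,0,0,0,0,5,0,0]
}}

```text
clock: 17.22
position: [0.6333, 0.0771, 0.0775]
tool_rot: [-1.571, -0.0, -1.531]
force: [-0.6, -5.8, 4.4]
grip_width: 0.0003
```

>>> {"api": "drive_tool", "payload": {
  "steps": [0,0,2,0,0,0,0,2,0,0,0,0,2,0,0,0,0,1.5,0,0,0,0,1.5,0,0]
}}

```text
clock: 17.63
position: [0.6332, 0.0852, 0.0772]
tool_rot: [-1.571, 0.0, -1.532]
force: [0.3, -1.6, 0.4]
grip_width: 0.0001
```

>>> {"api": "drive_tool", "payload": {
  "steps": [0,0,1,0,0,0,0,1,0,0,0,0,0.8,0,0,0,0,0.6,0,0,0,0,0,0,0]
}}

```text
clock: 18.05
position: [0.6333, 0.0881, 0.0774]
tool_rot: [-1.571, -0.001, -1.532]
force: [-0.4, -4.3, 3.6]
grip_width: -0.0004
```

>>> {"api": "drive_tool", "payload": {
  "steps": [0,0,0.6,0,0,0,0,0.6,0,0,0,0,0.6,0,0,0,0,0.6,0,0,0,0,0,0,0]
}}

```text
clock: 18.47
position: [0.6332, 0.0913, 0.0772]
tool_rot: [-1.571, 0.0, -1.532]
force: [0.7, 0.2, 0.1]
grip_width: -0.0001
```

>>> {"api": "drive_tool", "payload": {
  "steps": [0,0,0.6,0,0,0,0,0.6,0,0,0,0,0.6,0,0,0,0,0,0,0,0,0,0,0,0]
}}

```text
clock: 18.88
position: [0.6331, 0.0928, 0.0772]
tool_rot: [-1.571, 0.0, -1.532]
force: [-1.3, -2.1, 1.0]
grip_width: -0.0001
```

>>> {"api": "drive_tool", "payload": {
  "steps": [0,0,0.5,0,0,0,0,0.5,0,0,0,0,0.5,0,0,0,0,0,0,0,0,0,0,0,0]
}}

```text
clock: 19.3
position: [0.6331, 0.0938, 0.0773]
tool_rot: [-1.571, -0.001, -1.532]
force: [-2.3, -4.9, 1.6]
grip_width: 0.0001
```

>>> {"api": "drive_tool", "payload": {
  "steps": [0,0,0.5,0,0,0,0,0.5,0,0,0,0,0.5,0,0,0,0,0,0,0,0,0,0,0,0]
}}

```text
clock: 19.72
position: [0.6332, 0.0955, 0.0773]
tool_rot: [-1.571, -0.0, -1.532]
force: [-1.8, -6.2, 2.5]
grip_width: 0.0002
```

>>> {"api": "drive_tool", "payload": {
  "steps": [0,0,0.5,0,0,0,0,0.5,0,0,0,0,0.5,0,0,0,0,0,0,0,0,0,0,0,0]
}}

```text
clock: 20.13
position: [0.6332, 0.0966, 0.0774]
tool_rot: [-1.571, -0.001, -1.532]
force: [-2.2, -7.1, 4.4]
grip_width: -0.0001
```

>>> {"api": "drive_tool", "payload": {
  "steps": [0,0,0.6,0,0,0,0,0.6,0,0,0,0,0.6,0,0,0,0,0,0,0,0,0,0,0,0]
}}

```text
clock: 20.55
position: [0.6332, 0.0972, 0.0774]
tool_rot: [-1.571, -0.002, -1.533]
force: [-1.8, -12.1, 5.8]
grip_width: -0.0003
```

```bash
python3 - <<'E'
from h import *
t=cam('top');s=cam('side')
for cs in([t],[s]): print(fit(cs,.095,.065,.076,np.array([.573,.182,.038]),'plate'))
u,v=proj(t,[.60,.12,.09])[0].astype(int);a=cv2.resize(t[0][v-30:v+30,u-30:u+30],(400,400),interpolation=2)
u,v=proj(s,[.633,.115,.09])[0].astype(int);b=cv2.resize(s[0][v-25:v+25,u-25:u+25],(400,400),interpolation=2)
th=np.arange(-.1,.5,.1)
for h in th:  # predicted inner lip edge / leg top in side view, clip 3
    d=15.2*np.cos(h)-32.2*np.sin(h); z=45.5+32.2*np.cos(h)+15.2*np.sin(h)
    y=-(70.5-d)*1e-3;x=.058
    X=[.5726+x*.9993-y*.038,.1815+x*.038+y*.9993,z*1e-3]; uv=proj(s,X)[0]
    print(round(h,1),X,((uv-[u-25,v-25])*8).round(0),((proj(t,X)[0])).round(1))
save('c3.png',np.hstack([a,b]))
E
```

```text
(array([0.5728, 0.1838, 0.0562]), np.float64(-67.9))
(array([0.5724, 0.1832, 0.0677]), np.float64(-330.7))
-0.1 [np.float64(0.6325415294255263), np.float64(0.1315792122387241), np.float64(0.07602166618892064)] [167. 262.] [276.7 157.4]
0.0 [np.float64(0.6326608), np.float64(0.12844271000000002), np.float64(0.0777)] [174. 253.] [277.8 157.2]
0.1 [np.float64(0.6327858417627444), np.float64(0.1251544406970908), np.float64(0.07905660205498422)] [181. 244.] [278.9 157.1]
0.2 [np.float64(0.6329154053377998), np.float64(0.1217472596299138), np.float64(0.08007791763457292)] [189. 235.] [280.1 157. ]
0.3 [np.float64(0.6330481961687519), np.float64(0.11825521022542793), np.float64(0.08075374209109688)] [197. 228.] [281.3 156.9]
0.4 [np.float64(0.6331828874535128), np.float64(0.11471318388696476), np.float64(0.08107732280998439)] [206. 221.] [282.6 156.8]
```

View pics/c3.png

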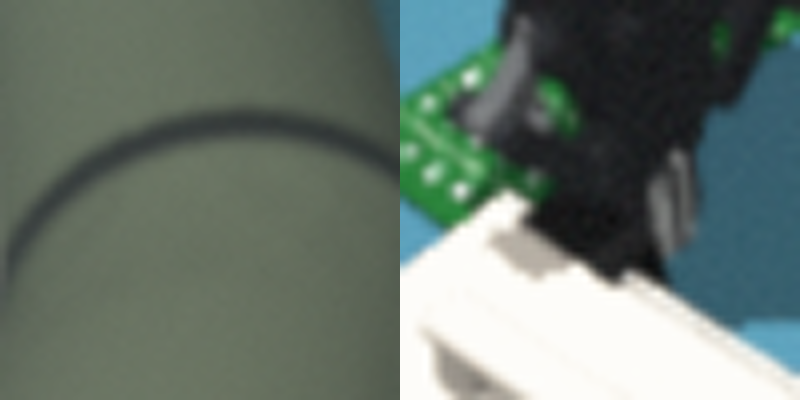

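The lid has turned slightly in its seat, to yaw 0.068 against 0.038, which is within its play. The lip of clip 3 looks to be on the bead, and the upward friction says it is still riding up. I go on in small steps.

>>> {"api": "drive_tool", "payload": {
  "steps": [0,0,0.3,0,0,0,0,0.3,0,0,0,0,0.3,0,0,0,0,0,0,0,0,0,0,0,0]
}}

```text
clock: 21.07
position: [0.6331, 0.0974, 0.0774]
tool_rot: [-1.572, -0.003, -1.533]
force: [-3.6, -15.8, 6.2]
grip_width: 0.0001
```

That is stiff now: 0.9 mm commanded, 0.2 mm moved, 15.8 N. I stop pushing, back off and look.

>>> {"api": "drive_tool", "payload": {
  "steps": [0,0,-6,0,0,0,0,-15,0,0,0,0,-30,20,0,0,0,-40,0,0,0,0,-40,0,0]
}}

```text
clock: 21.48
position: [0.6337, -0.0321, 0.0982]
tool_rot: [-1.569, 0.001, -1.53]
force: [0.2, -0.8, -0.3]
grip_width: 0.0
```

```bash
cat > view3.py <<'E'
from h import *
import sys
t=cam('top');s=cam('side'); print(monitor.observe()['position'],monitor.observe()['force'])
for cs in([t],[s]): print('lid',fit(cs,.095,.065,.076,np.array([.573,.182,.045]),'plate'))
u,v=proj(s,[.5726,.18,.085])[0].astype(int);b=cv2.resize(s[0][v-40:v+40,u-40:u+40],(480,480),interpolation=2)
u,v=proj(t,[.5726,.181,.085])[0].astype(int);a=cv2.resize(t[0][v-50:v+50,u-31:u+31],(298,480),interpolation=2)
save(sys.argv[1],np.hstack([a,b]))
E
python3 view3.py c3b.png
```

```text
[ 0.63285551 -0.03987076  0.09755044] [ 0.43082848  0.03751733 -0.18237723]
lid (array([0.5729, 0.1824, 0.0658]), np.float64(-213.6))
lid (array([0.5724, 0.1834, 0.0709]), np.float64(-328.1))
```

View pics/c3b.png

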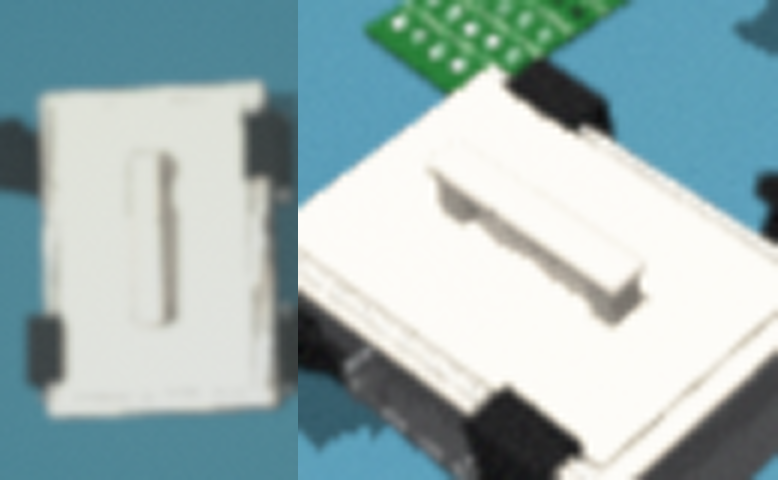

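```bash
cat > edge.py <<'E'
from h import *
t=cam('top');s=cam('side')
def prof(c,bx,by,w,sx,sg,z=.08):
    d=np.arange(.035,.075,.0005); L=[]
    for xo in np.linspace(-.012,.012,9):
        P=np.c_[np.full_like(d,sx*.058+xo),sg*d]; L.append(sample(c,P,(bx,by,w),z))
    m=np.mean(L,0); lo,hi=m.min(),m[:10].mean(); i=np.argmax(m<(lo+hi)/2); return round(d[i]*1e3,1),int(lo),int(hi)
for n,c in(('top',t),('side',s)):
    p=fit([c],.095,.065,.076,np.array([.573,.182,.05]),'plate')[0]; 
    print(n,'lid',p)
    for k,sx,sg in((1,-1,1),(2,1,1),(3,1,-1),(4,-1,-1)): print(k,'lip inner edge from lid middle',prof(c,*p,sx,sg),'from box middle',prof(c,.5726,.1811,.038,sx,sg))
E
python3 edge.py
```

```text
top lid [0.5729 0.1824 0.0659]
1 lip inner edge from lid middle (np.float64(54.5), 61, 220) from box middle (np.float64(54.5), 61, 220)
2 lip inner edge from lid middle (np.float64(63.5), 51, 217) from box middle (np.float64(66.5), 52, 217)
3 lip inner edge from lid middle (np.float64(54.5), 56, 218) from box middle (np.float64(51.5), 54, 218)
4 lip inner edge from lid middle (np.float64(66.0), 61, 221) from box middle (np.float64(66.5), 60, 221)
side lid [0.5724 0.1834 0.0709]
1 lip inner edge from lid middle (np.float64(50.5), 24, 247) from box middle (np.float64(51.0), 24, 247)
2 lip inner edge from lid middle (np.float64(67.0), 33, 247) from box middle (np.float64(71.0), 67, 247)
3 lip inner edge from lid middle (np.float64(57.0), 34, 247) from box middle (np.float64(53.0), 34, 247)
4 lip inner edge from lid middle (np.float64(63.5), 34, 247) from box middle (np.float64(63.0), 28, 247)
```

From the top, the lip edges of clips 1 and 3 are both 54.5 mm from the lid's middle, inside the bead at 60 mm, so both are home. Next is clip 2 (+y, +x end).

>>> {"api": "drive_tool", "payload": {
  "steps": [0,0,0,30,0,0,0,10,35,0,0,0,36,0,0,0,0,38,0,0,0,0,38,0,0]
}}

```text
clock: 22.1
position: [0.6331, 0.0935, 0.163]
tool_rot: [-1.57, 0.001, -1.531]
force: [-0.4, 0.7, -0.9]
grip_width: -0.0
```

>>> {"api": "drive_tool", "payload": {
  "steps": [0,0,38,0,0,0,0,38,0,0,0,0,38,0,0,0,0,38,0,0,0,0,38,0,0]
}}

```text
clock: 22.52
position: [0.6322, 0.2844, 0.1622]
tool_rot: [-1.571, 0.001, -1.53]
force: [0.4, -0.3, 0.3]
grip_width: 0.0001
```

>>> {"api": "drive_tool", "payload": {
  "steps": [0,-3,35,0,0,0,-2,20,0,0,0,0,0,-20,0,0,0,0,-35,0,0,0,0,-20,0]
}}

```text
clock: 22.93
position: [0.6264, 0.3375, 0.0845]
tool_rot: [-1.573, 0.0, -1.529]
force: [-0.3, -1.1, -1.4]
grip_width: 0.0003
```

>>> {"api": "drive_tool", "payload": {
  "steps": [0,0,0,-9,0,0,0,0,0,0,0,0,-8,0,0,0,0,-8,0,0,0,0,-8,0,0]
}}

```text
clock: 23.35
position: [0.629, 0.3112, 0.0799]
tool_rot: [-1.569, 0.001, -1.532]
force: [0.8, -0.2, -0.2]
grip_width: 0.0
```

>>> {"api": "drive_tool", "payload": {
  "steps": [0,0,-6,0,0,0,0,-6,0,0,0,0,-5,0,0,0,0,-5,0,0,0,0,-3,0,0]
}}

```text
clock: 23.77
position: [0.6285, 0.2876, 0.0791]
tool_rot: [-1.569, 0.002, -1.531]
force: [0.6, 4.5, 2.9]
grip_width: -0.0002
```

>>> {"api": "drive_tool", "payload": {
  "steps": [0,0,-1.5,0,0,0,0,-1.5,0,0,0,0,-1.5,0,0,0,0,-1,0,0,0,0,0,0,0]
}}

```text
clock: 24.18
position: [0.6281, 0.2811, 0.0781]
tool_rot: [-1.571, -0.0, -1.532]
force: [-0.4, 0.8, 0.7]
grip_width: -0.0001
```

>>> {"api": "drive_tool", "payload": {
  "steps": [0,0,-0.5,0,0,0,0,-0.5,0,0,0,0,-0.5,0,0,0,0,-0.5,0,0,0,0,0,0,0]
}}

```text
clock: 24.6
position: [0.6282, 0.2797, 0.0784]
tool_rot: [-1.571, 0.0, -1.531]
force: [-1.5, 2.6, 1.6]
grip_width: -0.0
```

>>> {"api": "drive_tool", "payload": {
  "steps": [0,0,-0.5,0,0,0,0,-0.5,0,0,0,0,-0.5,0,0,0,0,0,0,0,0,0,0,0,0]
}}

```text
clock: 25.02
position: [0.6283, 0.2781, 0.0784]
tool_rot: [-1.571, 0.0, -1.531]
force: [0.1, 3.9, 4.1]
grip_width: 0.0003
```

>>> {"api": "drive_tool", "payload": {
  "steps": [0,0,-0.5,0,0,0,0,-0.5,0,0,0,0,-0.5,0,0,0,0,0,0,0,0,0,0,0,0]
}}

```text
clock: 25.43
position: [0.6282, 0.2758, 0.0781]
tool_rot: [-1.571, -0.001, -1.532]
force: [-0.2, 1.7, 0.5]
grip_width: -0.0002
```

>>> {"api": "drive_tool", "payload": {
  "steps": [0,0,-0.5,0,0,0,0,-0.5,0,0,0,0,-0.5,0,0,0,0,0,0,0,0,0,0,0,0]
}}

```text
clock: 25.85
position: [0.6282, 0.2747, 0.0782]
tool_rot: [-1.571, -0.0, -1.532]
force: [0.1, 0.5, -0.1]
grip_width: -0.0
```

>>> {"api": "drive_tool", "payload": {
  "steps": [0,0,-0.5,0,0,0,0,-0.5,0,0,0,0,-0.5,0,0,0,0,0,0,0,0,0,0,0,0]
}}

```text
clock: 26.27
position: [0.6282, 0.2737, 0.0783]
tool_rot: [-1.571, 0.0, -1.531]
force: [0.7, 2.4, -0.3]
grip_width: 0.0001
```

>>> {"api": "drive_tool", "payload": {
  "steps": [0,0,-0.5,0,0,0,0,-0.5,0,0,0,0,-0.5,0,0,0,0,0,0,0,0,0,0,0,0]
}}

```text
clock: 26.68
position: [0.6283, 0.2721, 0.0784]
tool_rot: [-1.571, 0.0, -1.531]
force: [-0.1, 3.9, 3.0]
grip_width: 0.0001
```

>>> {"api": "drive_tool", "payload": {
  "steps": [0,0,-0.5,0,0,0,0,-0.5,0,0,0,0,-0.5,0,0,0,0,0,0,0,0,0,0,0,0]
}}

```text
clock: 27.1
position: [0.6283, 0.2704, 0.0783]
tool_rot: [-1.571, -0.0, -1.532]
force: [0.0, 3.6, 2.9]
grip_width: -0.0003
```

>>> {"api": "drive_tool", "payload": {
  "steps": [0,0,-0.5,0,0,0,0,-0.5,0,0,0,0,-0.5,0,0,0,0,0,0,0,0,0,0,0,0]
}}

```text
clock: 27.52
position: [0.6283, 0.2692, 0.0784]
tool_rot: [-1.57, 0.0, -1.532]
force: [0.5, 5.4, 4.1]
grip_width: 0.0002
```

>>> {"api": "drive_tool", "payload": {
  "steps": [0,0,-0.5,0,0,0,0,-0.5,0,0,0,0,-0.5,0,0,0,0,0,0,0,0,0,0,0,0]
}}

```text
clock: 27.93
position: [0.6284, 0.268, 0.0785]
tool_rot: [-1.57, 0.001, -1.531]
force: [0.9, 6.5, 3.9]
grip_width: -0.0003
```

>>> {"api": "drive_tool", "payload": {
  "steps": [0,0,-0.5,0,0,0,0,-0.5,0,0,0,0,0,0,0,0,0,0,0,0,0,0,0,0,0]
}}

```text
clock: 28.35
position: [0.6284, 0.2674, 0.0786]
tool_rot: [-1.57, 0.001, -1.531]
force: [0.8, 8.5, 2.5]
grip_width: 0.0002
```

Getting stiff at 8.5 N. I back off and measure the lip.

>>> {"api": "drive_tool", "payload": {
  "steps": [0,0,6,0,0,0,0,20,0,0,0,0,35,0,0,0,0,40,10,0,0,0,40,20,0]
}}

```text
clock: 28.77
position: [0.6269, 0.4051, 0.1048]
tool_rot: [-1.574, -0.003, -1.532]
force: [0.6, 0.5, -1.3]
grip_width: -0.0001
```

```bash
python3 edge.py
```

```text
top lid [0.5719 0.1792 0.035 ]
1 lip inner edge from lid middle (np.float64(56.5), 58, 171) from box middle (np.float64(54.5), 58, 176)
2 lip inner edge from lid middle (np.float64(55.0), 47, 148) from box middle (np.float64(53.0), 47, 148)
3 lip inner edge from lid middle (np.float64(55.0), 56, 226) from box middle (np.float64(57.5), 57, 226)
4 lip inner edge from lid middle (np.float64(67.0), 49, 152) from box middle (np.float64(68.5), 53, 151)
side lid [0.5718 0.1806 0.0449]
1 lip inner edge from lid middle (np.float64(51.5), 25, 185) from box middle (np.float64(50.5), 24, 185)
2 lip inner edge from lid middle (np.float64(48.0), 19, 172) from box middle (np.float64(48.0), 19, 172)
3 lip inner edge from lid middle (np.float64(59.0), 35, 251) from box middle (np.float64(59.0), 36, 251)
4 lip inner edge from lid middle (np.float64(63.5), 26, 173) from box middle (np.float64(64.0), 28, 173)
```

Clips 1, 2 and 3 have their lip edges 55 to 56.5 mm from the lid's middle, so they are behind the bead. The lid is back near the box's yaw. Last is clip 4 (-y, -x end).

>>> {"api": "drive_tool", "payload": {
  "steps": [0,0,0,30,0,0,0,-10,33,0,0,-10,-36,0,0,0,-10,-36,0,0,0,-10,-36,0,0]
}}

```text
clock: 29.28
position: [0.5974, 0.2848, 0.1698]
tool_rot: [-1.571, -0.001, -1.531]
force: [0.8, -0.6, -0.5]
grip_width: -0.0001
```

>>> {"api": "drive_tool", "payload": {
  "steps": [0,-12,-36,0,0,0,-12,-36,0,0,0,-12,-36,0,0,0,-12,-36,0,0,0,-12,-36,0,0]
}}

```text
clock: 29.7
position: [0.537, 0.1045, 0.1697]
tool_rot: [-1.572, -0.001, -1.532]
force: [1.0, -1.4, 0.9]
grip_width: -0.0
```

>>> {"api": "drive_tool", "payload": {
  "steps": [0,-12,-36,0,0,0,-8,-34,0,0,0,0,0,-25,0,0,0,0,-35,0,0,0,0,-20,0]
}}

```text
clock: 30.12
position: [0.5171, 0.0355, 0.0878]
tool_rot: [-1.572, -0.001, -1.533]
force: [-0.2, 0.7, -0.5]
grip_width: 0.0
```

>>> {"api": "drive_tool", "payload": {
  "steps": [0,0,0,-10,0,0,0,0,0,0,0,0,0,0,0,0,0,0,0,0,0,0,0,0,0]
}}

```text
clock: 30.53
position: [0.5189, 0.0369, 0.0812]
tool_rot: [-1.569, 0.0, -1.532]
force: [0.0, -0.2, -0.3]
grip_width: -0.0
```

>>> {"api": "drive_tool", "payload": {
  "steps": [0,0,8,-2,0,0,0,8,0,0,0,0,7,0,0,0,0,6,0,0,0,0,4,0,0]
}}

```text
clock: 30.95
position: [0.5183, 0.0705, 0.0781]
tool_rot: [-1.571, -0.0, -1.531]
force: [-0.5, -5.3, 4.0]
grip_width: -0.0003
```

>>> {"api": "drive_tool", "payload": {
  "steps": [0,0,2,0,0,0,0,2,0,0,0,0,2,0,0,0,0,1.5,0,0,0,0,0,0,0]
}}

```text
clock: 31.37
position: [0.5182, 0.0776, 0.0779]
tool_rot: [-1.571, 0.0, -1.531]
force: [0.2, -0.8, -0.2]
grip_width: -0.0003
```

>>> {"api": "drive_tool", "payload": {
  "steps": [0,0,0.8,0,0,0,0,0.8,0,0,0,0,0.7,0,0,0,0,0.7,0,0,0,0,0,0,0]
}}

```text
clock: 31.78
position: [0.5182, 0.0804, 0.0779]
tool_rot: [-1.571, 0.0, -1.531]
force: [0.4, -1.6, 0.4]
grip_width: -0.0004
```

>>> {"api": "drive_tool", "payload": {
  "steps": [0,0,0.6,0,0,0,0,0.6,0,0,0,0,0.6,0,0,0,0,0,0,0,0,0,0,0,0]
}}

```text
clock: 32.2
position: [0.5182, 0.0818, 0.078]
tool_rot: [-1.571, -0.0, -1.532]
force: [0.4, -5.1, 3.4]
grip_width: 0.0001
```

>>> {"api": "drive_tool", "payload": {
  "steps": [0,0,0.6,0,0,0,0,0.6,0,0,0,0,0.6,0,0,0,0,0,0,0,0,0,0,0,0]
}}

```text
clock: 32.62
position: [0.5183, 0.0838, 0.078]
tool_rot: [-1.571, -0.0, -1.532]
force: [-0.7, -5.0, 3.7]
grip_width: -0.0002
```

>>> {"api": "drive_tool", "payload": {
  "steps": [0,0,0.5,0,0,0,0,0.5,0,0,0,0,0.5,0,0,0,0,0,0,0,0,0,0,0,0]
}}

```text
clock: 33.03
position: [0.5182, 0.0858, 0.0779]
tool_rot: [-1.571, 0.0, -1.531]
force: [-0.0, 0.0, -0.3]
grip_width: -0.0001
```

>>> {"api": "drive_tool", "payload": {
  "steps": [0,0,0.5,0,0,0,0,0.5,0,0,0,0,0.5,0,0,0,0,0,0,0,0,0,0,0,0]
}}

```text
clock: 33.45
position: [0.5182, 0.087, 0.0779]
tool_rot: [-1.571, 0.0, -1.531]
force: [-0.7, 0.5, -0.4]
grip_width: -0.0003
```

Clip 4 has snapped: about 5 N, then 0. I feel for the stop.

>>> {"api": "drive_tool", "payload": {
  "steps": [0,0,0.5,0,0,0,0,0.5,0,0,0,0,0.5,0,0,0,0,0,0,0,0,0,0,0,0]
}}

```text
clock: 33.87
position: [0.5182, 0.0881, 0.0779]
tool_rot: [-1.571, -0.0, -1.532]
force: [0.4, -4.7, 2.1]
grip_width: 0.0001
```

>>> {"api": "drive_tool", "payload": {
  "steps": [0,0,0.5,0,0,0,0,0.5,0,0,0,0,0.5,0,0,0,0,0,0,0,0,0,0,0,0]
}}

```text
clock: 34.28
position: [0.5182, 0.0895, 0.078]
tool_rot: [-1.571, -0.0, -1.532]
force: [-1.1, -5.7, 4.8]
grip_width: 0.0001
```

>>> {"api": "drive_tool", "payload": {
  "steps": [0,0,0.5,0,0,0,0,0.5,0,0,0,0,0.5,0,0,0,0,0,0,0,0,0,0,0,0]
}}

```text
clock: 34.7
position: [0.5181, 0.0909, 0.078]
tool_rot: [-1.571, -0.0, -1.532]
force: [-0.7, -6.1, 5.4]
grip_width: 0.0
```

>>> {"api": "drive_tool", "payload": {
  "steps": [0,0,0.5,0,0,0,0,0.5,0,0,0,0,0.5,0,0,0,0,0,0,0,0,0,0,0,0]
}}

```text
clock: 35.12
position: [0.5181, 0.0921, 0.078]
tool_rot: [-1.571, -0.001, -1.532]
force: [-1.2, -8.0, 5.9]
grip_width: -0.0005
```

>>> {"api": "drive_tool", "payload": {
  "steps": [0,0,-6,0,0,0,0,-20,0,0,0,0,-35,10,0,0,0,-35,30,0,0,0,-35,35,0]
}}

```text
clock: 35.53
position: [0.5172, -0.0308, 0.1443]
tool_rot: [-1.573, 0.0, -1.531]
force: [0.7, 0.3, 0.1]
grip_width: -0.0001
```

```bash
python3 edge.py; python3 view3.py fin.png
```

```text
top lid [0.5724 0.1826 0.0198]
1 lip inner edge from lid middle (np.float64(54.5), 60, 223) from box middle (np.float64(57.0), 60, 223)
2 lip inner edge from lid middle (np.float64(53.5), 58, 220) from box middle (np.float64(54.0), 58, 220)
3 lip inner edge from lid middle (np.float64(55.5), 59, 220) from box middle (np.float64(55.0), 58, 220)
4 lip inner edge from lid middle (np.float64(54.5), 60, 224) from box middle (np.float64(52.0), 57, 224)
side lid [0.5718 0.1835 0.0234]
1 lip inner edge from lid middle (np.float64(50.0), 23, 246) from box middle (np.float64(53.5), 28, 246)
2 lip inner edge from lid middle (np.float64(49.0), 23, 246) from box middle (np.float64(50.5), 24, 246)
3 lip inner edge from lid middle (np.float64(58.0), 31, 246) from box middle (np.float64(56.5), 32, 246)
4 lip inner edge from lid middle (np.float64(57.0), 34, 246) from box middle (np.float64(53.5), 34, 246)
[ 0.5186468  -0.02983133  0.14518711] [ 0.13020729  0.43028479 -1.21437425]
lid (array([0.5723, 0.1826, 0.0198]), np.float64(-187.4))
lid (array([0.5718, 0.1835, 0.0234]), np.float64(-283.8))
```

View pics/fin.png

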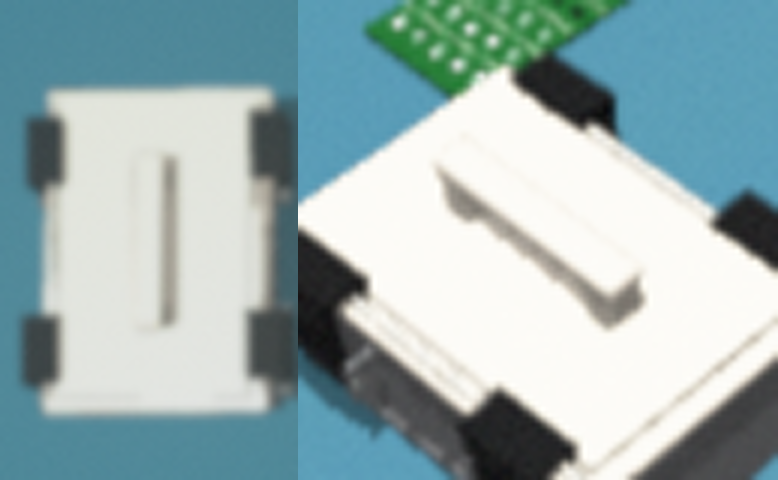

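All four clips stand over the lid edge. Their lip edges are 53.5 to 55.5 mm from the lid's middle (top camera), the lid is flush, and the robot is clear. Handing in.

```bash
python3 -c "
from workcell import workorder,monitor
print(monitor.observe()['clock']); print(workorder.job_done())"
```

```text
35.7333
the job is handed in; nothing more can be done
None
```

The lid is on the box and all four clips are home. I handed the job in at 35.7 s with the robot clear; no verdict came back.

- **Lid:** I used the 190 x 130 mm lid on the larger box. It stopped hard at TCP z 0.0995, where full seating was predicted at 0.0996.
- **Order:** clips 1, 3, 2, 4, so opposite corners first.
- **Feel:** on each clip I felt the force rise and then fall away. I then pushed on to a firm stop or until the lid began to slide in its seat. The highest push was about 16 N, on clip 3, where I missed the snap between readings and went on until it was stiff.
- **Last check:** from the top camera, the inner lip edges are 54.5, 53.5, 55.5 and 54.5 mm from the lid's middle. The bead is at 60 mm, so all four are behind it.

**What disagreed:**
- The side camera gave 49 to 58 mm for the same edges because of its oblique view. I relied on the top camera.
- The lid ended about 1° off the box's yaw, which is within the play of its seat.
- My first push on clip 1 was too high and rode on the top of the leg (about 13 N upwards), so I backed off and went 9 mm lower.

I did not move anything towards the things lying about and saw none of them touched.

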